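Seat the mounting plate on the transfer jig's studs and latch it

TASK

Pick up the dark steel mounting plate by its yellow grip and fit it on the blue-railed jig: lay it gently on the two studs and slide it lengthwise along the jig, feeling with light pressure for the place where its two holes drop over the studs, until it lies flush on both rails. Then swing the red-knobbed latch all the way in over the plate and let go; never press the plate hard on the studs, and leave the plaster model and the wax jar where they stand.

Things in the scene. Friction and masses are not known exactly. Their poses are not given: they have to be found in the camera images.
- plate: Loose dark steel plate, 130 x 60 x 6 mm (x, y, z), about 0.22 kg, flat on the bench. Origin: centre of its underside; z up. Two through holes, 11 mm in diameter, at x = +26 and -26 mm, y = 0. Centred on top stands a yellow upright grip, 30 mm along x, 12 mm along y, from 6 to 48 mm above the underside: grasp it across y. A half turn about z makes no difference.
- grip_top (a point): Middle of the top of the plate's yellow grip, 48 mm above the plate's underside.
- jig: Jig screwed to the bench, does not move: aluminium base 180 x 132 x 12 mm (x, y, z); origin: centre of its underside, z up. Two blue rails along x, 170 mm long, at y = 12..34 and -12..-34 mm; their tops, 22 mm above the origin, are the plate's seat, with the plate's x along the jig's x. Seated, the plate's underside is at z = 22 mm, its top at 28 mm.
- channel_mid (a point): Fixed point at x = 0, y = 0, z = 22 mm in the jig's frame: middle of the channel between the rails, level with their tops. In the channel a locked brass bar carries two upright steel studs, 8 mm in diameter with flat, slightly bevelled tips, 52 mm apart along x, on the line y = 0; tips 36 mm above the jig's origin, 14 mm above the rails.
- channel_end (a point): Fixed point at x = 85 mm, y = 0, z = 22 mm in the jig's frame: +x end of the channel. The stud bar was locked anywhere along the channel: the midpoint between the two studs lies from x = -30 to x = -4 mm in the jig's frame and is not reported. The seated plate has about 1.5 mm of play each way on the studs.
- latch (a joint): Swing latch: 0 = open, arm along the jig's +x, beside the plate's place; pi/2 = fully in at its stop, arm along the jig's -y, over the seated plate. Turns clockwise seen from above, takes about 2 N at the knob, stays where left; starts at 0 to 0.2. Arm 40 mm long, 12 mm wide, 30.5 to 36.5 mm above the jig's origin, so it passes over the plate only when that is seated.
- latch_pivot (a point): Axis of the latch, fixed on the jig at x = 20, y = 54 mm in its frame, 36.5 mm above its origin, level with the top of the arm.
- latch_knob (a point): Centre of the top of the latch's upright red knob, 12 mm in diameter, 33 mm from the pivot axis; the knob stands from 36.5 to 64.5 mm above the jig's origin.
- model: Bystander: plaster jaw model, 52 x 68 x 32 mm, loose; origin at the centre of its underside.
- jar: Bystander: wax jar with a red lid, 50 mm across, 45 mm high, loose; origin at the centre of its underside.
Mind the look-alikes: they are no part of the job. Of the things that look like the jig, the larger one is meant.

How it is judged:
On the way:
1. the plate lies flush on the jig's rails, its holes over the studs, with the latch still open (z of plate in the frame of jig between 0.019 and 0.0245 m and angle between plate's own z axis and vertical below 0.04 rad and angle between the x axis of plate and the x axis of jig, either way round below 0.12 rad and value of joint latch below 0.6 rad and x of plate in the frame of jig between -0.035 and 0.001 m and y of plate in the frame of jig between -0.005 and 0.005 m), for 0.2 s.
At the end, for the whole second after the job is handed in: The plate rests on the rails with its holes over the studs (underside within 2.5 mm of the rails, tilt under 0.04 rad, its x along the jig's within 0.12 rad, centre at x = -35..+1, y = -5..+5 mm in the jig's frame, speed under 20 mm/s), and the latch is turned in over it to 1.40 rad or more (z of plate in the frame of jig between 0.019 and 0.0245 m and angle between plate's own z axis and vertical below 0.04 rad and angle between the x axis of plate and the x axis of jig, either way round below 0.12 rad and value of joint latch above 1.4 rad and linear speed of plate below 0.02 m/s and x of plate in the frame of jig between -0.035 and 0.001 m and y of plate in the frame of jig between -0.005 and 0.005 m); the robot touches nothing.
It fails at once if the plate, not yet down on the rails, is pressed against the jig's studs with more than 40 N (contact force between plate and jig above 40 N and z of plate in the frame of jig above 0.026 m).
It fails at once if the plaster model is moved more than 20 mm (distance of model from where it was at the start of the episode above 0.02 m).
It fails at once if the wax jar is moved more than 20 mm (distance of jar from where it was at the start of the episode above 0.02 m).
It also fails if it takes over 58 s, if anything falls off the work surface, if the arm or the gripper's body presses on something with over 40 N, if the wrist force passes 120 N, or if a joint passes its speed limit or range.

ROBOT

A 7-joint arm with a two-finger parallel gripper is mounted at the origin on a cart in front of the work surface, level with it; the furniture and walls round the work are solid. World frame = base frame: x ahead of the robot, y to its left, z up, the work surface at z = 0. Lengths are in m, angles in rad, forces in N, time in s.
With the tool pointing down it reaches from about 0.425 to 0.875 m from the base axis. Payload 4.7 kg.
Tool frame: the origin (TCP) lies on the centre line of the jaws, within the pads' length; the fingertips stand 14 mm ahead of it and the grasp point (between the pads) lies 5 mm behind it; z points along the fingers, y is the line along which they close (so a half turn about z gives the same grasp; the last joint's range is limited). The gripper opens to 85 mm and grips with 20 to 120 N. Pads are 22 mm wide; open, the fingers measure 114 mm over their backs; the gripper's body (76 mm by 85 mm) begins 54 mm behind the grasp point. The pads swing forward as they close: fully open they stand 13 mm farther back than shut.
Start: joints at [1.331, 0.321, -0.07, 1.45, 0.023, 1.371, -0.057], TCP at [0.163, -0.629, 0.245] pointing down, gripper open.
Joint ranges: [-2.86, 2.86], [-0.3, 2.09], [-1.38, 1.24], [0.06, 2.45], [-1.56, 4.7], [0.09, 2.05], [-2.69, 2.69]. Speed limits (rad/s): [2.57, 2.57, 3.14, 3.14, 3.14, 3.14, 3.14].

INTERFACE

Orientations are given as a rotation vector (axis times angle).
In Python, from bench import robot, cams gives the robot as it stands.
- The arm moves only by the tool servo_tool, never from a script. Its argument "commands" is a list of rows, each a list of 6 numbers: the shift along the tool's x, y, z in m, then the turn, a rotation vector about the tool's x, y, z in rad. A call has 1 to 20 rows; each row is the pose to reach, as a shift and turn from the pose commanded when the call began, along the tool's axes at that moment; what a row does not reach only later rows make up. A row lasts 1/10 s, in which the tool goes at most 50 mm and 8.59 degrees, less where a joint would pass 70% of its speed; a pose out of reach is approached as far as the arm can. A call with a gripper value outside its range is refused whole. "fingers" is the gripper command: -1 is fully open, 1 is shut, values between are in proportion, set as the call begins (left out, the last holds). The fingers move at their own pace and stop on an object; "force" is the grip in N (left out, the last holds). Time passes only in rows, so rows that repeat a pose let the fingers close. It gives the time, the measured TCP pose, the force, the opening and the grip force at its end, in the units of the state.
- robot.observe(): the state, without advancing time (a new reading comes with each control period).
- cams.get_image(name): name is "side" or "top" or "wrist"; returns (picture, depth): 480x640x3 uint8, red, green, blue; 480x640 float32, m along the optical axis (not along the pixel's ray), 0 where there is no reading.
- cams.get_calibration(name): a dict with "fx", "fy", "cx", "cy" (pixels), "cam_to_world" (4x4, takes a point from camera to world coordinates). Camera axes: x right, y up, looking along -z (the intrinsics and any distortion apply to the point x, -y, -z); pixel columns grow to the right and rows downward; lengths in m; the calibration is good to about 2 mm. A picture is of the moment at which its call begins: read the wrist's pose just before it. get_calibration takes no time and is no camera call; for the wrist camera it gives the pose at the moment of the call.
- robot.finish_job(): hands the job in; it is judged then, once.
The state is a dict: "time": time; "qpos": joint angles; "dq": joint speeds; "tau": joint torques, N m; "eef_pos": TCP position; "eef_rot": TCP orientation; "ft_force": force on the tool from outside, world axes, zero at the start; "moment": the same for the moment, N m; "gripper_width": opening from 0.0 (shut) to 1.0 (fully open); "grasp_force": force on a finger pad.
Only numpy, scipy, OpenCV 4.12 (cv2) and the standard library are available. Lean on these libraries where they do the work, as an engineer would, in place of code of your own. Each camera call takes 0.05 s, during which the arm holds its last target. There are 200 camera calls.

## Working session

There is one attempt and no reset: what is moved stays moved. The work goes in short steps, Python scripts to look and compute and a tool call to move; the robot and the scene stay as the last step left them, time stands still between calls to the robot, and variables do not carry over. Pictures are saved under pics/ and viewed, at most 10 in all, crops included, and the job is handed in when it is done.

Besides the shell and the picture viewer there is one more tool, called after "Emit:" by a JSON object that holds its "method" and its "body". servo_tool: Moves the arm, as the interface text tells. Its arguments: {"type":"object","properties":{"commands":{"type":"array"},"fingers":{"type":"number"},"force":{"type":"number"}},"required":["commands"]}

```bash
ls; mkdir -p pics; cat > h.py <<'E'
import numpy as np, cv2
from scipy.spatial.transform import Rotation as R
from bench import robot, cams
def grab(n,save=None):
    c=cams.get_calibration(n); im,d=cams.get_image(n)
    if save: cv2.imwrite(f'pics/{save}.png',im[:,:,::-1])
    return im,d,c
def ray(c,u,v):
    T=np.array(c['cam_to_world']); d=np.array([(u-c['cx'])/c['fx'],-(v-c['cy'])/c['fy'],-1.])
    return T[:3,3],T[:3,:3]@d
def onplane(c,u,v,z):
    o,d=ray(c,u,v); return o+d*(z-o[2])/d[2]
def cloud(c,d):
    v,u=np.mgrid[:480,:640]; T=np.array(c['cam_to_world'])
    p=np.stack([(u-c['cx'])/c['fx']*d,-(v-c['cy'])/c['fy']*d,-d],-1)
    return p@T[:3,:3].T+T[:3,3]
E
python3 - <<'E'
from h import *
for n in ('top','side'):
    im,d,c=grab(n,n); print(n,{k:np.round(v,3).tolist() for k,v in c.items()})
    np.savez(f'{n}.npz',im=im,d=d)
s=robot.observe(); print({k:np.round(v,3).tolist() for k,v in s.items()})
E
```

```text
pics
top {'fx': 448.984, 'fy': 448.984, 'cx': 322.809, 'cy': 239.116, 'cam_to_world': [[-0.018, 0.988, -0.156, 0.454], [-0.999, -0.013, 0.032, 0.104], [0.03, 0.156, 0.987, 1.155], [0.0, 0.0, 0.0, 1.0]]}
side {'fx': 530.357, 'fy': 530.357, 'cx': 315.117, 'cy': 234.94, 'cam_to_world': [[-0.397, 0.437, -0.807, -0.208], [-0.918, -0.214, 0.335, 0.427], [-0.027, 0.873, 0.486, 0.567], [0.0, 0.0, 0.0, 1.0]]}
{'time': 0.1, 'qpos': [1.331, 0.322, -0.07, 1.452, 0.023, 1.371, -0.057], 'dq': [-0.0, -0.001, 0.0, -0.001, 0.0, 0.002, -0.0], 'tau': [0.0, -49.487, -0.384, -31.521, 0.013, 0.007, 0.0], 'eef_pos': [0.163, -0.629, 0.244], 'eef_rot': [-3.115, -0.397, 0.0], 'ft_force': [0.557, 0.298, 0.59], 'moment': [-0.073, -0.02, -0.023], 'grasp_force': 0.0, 'gripper_width': 0.998}
```

View pics/top.png

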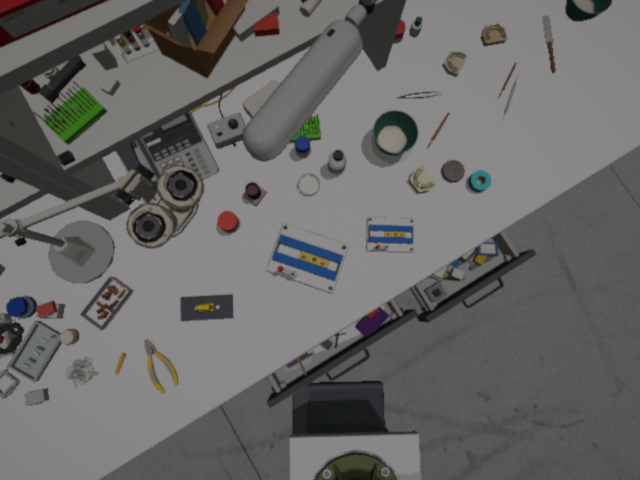

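View pics/side.png

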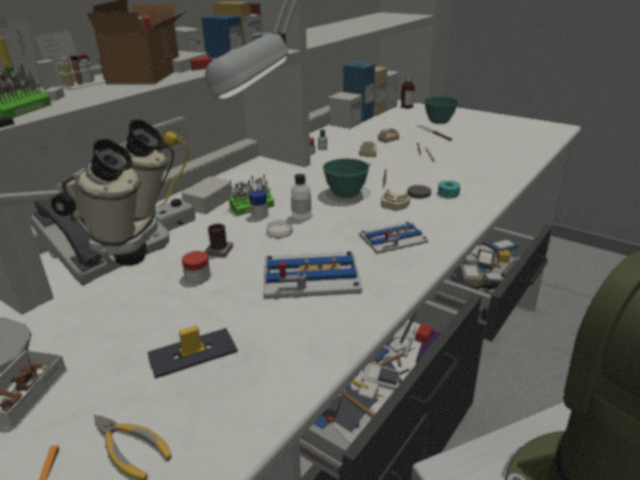

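The top view shows the plate at (207,307), with its yellow grip at (207,307). There are two jig-like things: a larger one at (308,259) and a smaller one at (390,235). I choose the larger, as described. Its red knob is at (280,270), so jig +x points image-left. The red-lidded jar is at (228,221), and the plaster models are at (421,180), (455,63) and (494,35). The pliers handles at (163,370) and the orange stick at (120,362) are also yellowish. Next I measure these and check in one crop.

```bash
python3 - <<'E'
from h import *
S={n:np.load(n+'.npz') for n in('top','side')}
im=S['top']['im'];d=S['top']['d'];c=cams.get_calibration('top')
hsv=cv2.cvtColor(im,cv2.COLOR_RGB2HSV)
P=cloud(c,d)
def m(lo,hi,box):
    k=cv2.inRange(hsv,lo,hi); z=np.zeros_like(k); x0,y0,x1,y1=box; z[y0:y1,x0:x1]=k[y0:y1,x0:x1]; return z
blue=m((95,120,60),(125,255,255),(260,215,355,300))
v,u=np.nonzero(blue); pts=np.array([onplane(c,a,b,.022)[:2] for a,b in zip(u,v)])
r=cv2.minAreaRect(pts.astype(np.float32)*1000); print('rails',r,cv2.boxPoints(r).round(1).tolist(),'depth z',np.median(P[blue>0][:,2]))
red=m((0,120,60),(8,255,255),(265,255,300,285))|m((172,120,60),(180,255,255),(265,255,300,285))
v,u=np.nonzero(red);print('knob px',u.mean(),v.mean(),len(u),onplane(c,u.mean(),v.mean(),.06), P[red>0].mean(0))
dark=m((0,0,0),(180,130,110),(170,285,245,330))
yel=m((18,120,90),(35,255,255),(170,285,245,330))
k=cv2.morphologyEx(dark|yel,cv2.MORPH_OPEN,np.ones((3,3)))
v,u=np.nonzero(k); pts=np.array([onplane(c,a,b,.006)[:2] for a,b in zip(u,v)])
r=cv2.minAreaRect(pts.astype(np.float32)*1000); print('plate',r,cv2.boxPoints(r).round(1).tolist())
v,u=np.nonzero(yel);q=P[yel>0];t=q[:,2]>.038;print('grip',u.mean(),v.mean(),q.mean(0),q[t].mean(0),t.sum())
cv2.imwrite('pics/crop.png',cv2.resize(im[200:340,170:430,::-1],None,fx=3,fy=3,interpolation=cv2.INTER_CUBIC))
E
```

```text
rails ((587.6192016601562, 108.02108764648438), (165.92955017089844, 65.8299789428711), 70.29066467285156) [[528.7000122070312, 41.0], [590.5999755859375, 18.799999237060547], [646.5999755859375, 175.0], [584.5999755859375, 197.1999969482422]] depth z 0.02157047077461327
knob px 279.8888888888889 268.27777777777777 18 [0.55625914 0.17480168 0.06      ] [0.5561004  0.17468077 0.06171431]
plate ((465.65771484375, 363.27716064453125), (61.361480712890625, 130.3883819580078), 2.1410412788391113) [[432.6000061035156, 427.29998779296875], [437.3999938964844, 297.0], [498.79998779296875, 299.29998779296875], [493.8999938964844, 429.6000061035156]]
grip 204.74736842105264 306.70526315789476 [0.46705402 0.36047779 0.03368402] [0.46581036 0.36205921 0.04718192] 61
```

View pics/crop.png

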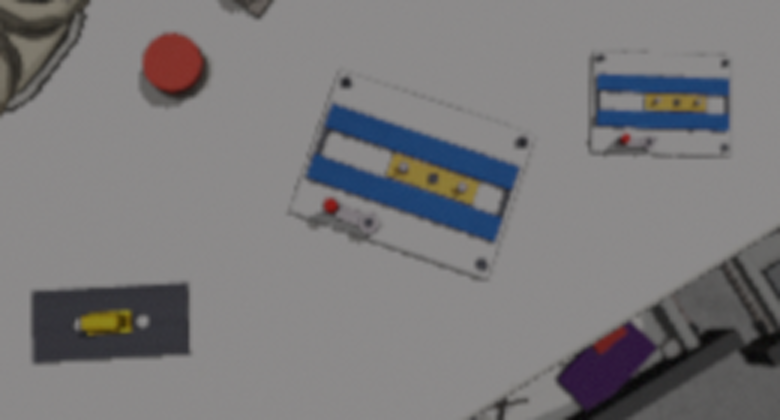

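The crop confirms the choice. The larger jig's studs are at about px (304,256) and (324,262), and its knob is at (280,268). The plate with the yellow grip is at (207,307). The smaller jig on the right is a decoy.

```bash
cat >> h.py <<'E'
def row(x,y,z,head,show=True):
    s=robot.observe(); Rc=R.from_rotvec(s['eef_rot']); h=np.radians(head)
    Rt=R.from_matrix(np.array([[np.cos(h),np.sin(h),0],[np.sin(h),-np.cos(h),0],[0,0,-1]]))
    r=np.r_[Rc.inv().apply(np.array([x,y,z])-s['eef_pos']),(Rc.inv()*Rt).as_rotvec()]
    if show: print((x,y,z,head),np.round(r,4).tolist())
    return r
E
python3 - <<'E'
from h import *
c=cams.get_calibration('wrist');s=robot.observe();T=np.array(c['cam_to_world'])
Rc=R.from_rotvec(s['eef_rot']);print(Rc.inv().apply(T[:3,3]-s['eef_pos']),(Rc.inv()*R.from_matrix(T[:3,:3])).as_matrix().round(3).tolist(),c['fx'])
row(.45,-.4,.245,30);row(.58,-.1,.245,50);row(.56,.1,.245,70.3)
c=cams.get_calibration('top')
for p in((304,256),(324,262.3)):
    q=onplane(c,*p,.036)[:2]-[.5876,.108];a=np.radians(70.3);print(q@[np.cos(a),np.sin(a)],q@[-np.sin(a),np.cos(a)])
E
```

```text
[ 0.08115042  0.00027168 -0.12740752] [[0.001, 0.949, 0.314], [1.0, -0.001, -0.001], [-0.0, 0.314, -0.949]] 381.0320457142453
(0.45, -0.4, 0.245, 30) [0.3352, -0.1493, -0.0004, -0.0018, -0.0002, -0.2698]
(0.58, -0.1, 0.245, 50) [0.5364, -0.4071, 0.0, -0.0017, -0.0005, -0.6189]
(0.56, 0.1, 0.245, 70.3) [0.5672, -0.6057, 0.0003, -0.0017, -0.0008, -0.9732]
0.0077859464950845465 0.001886527124763192
-0.044760111882172195 0.0006946729449991135
```

Emit:
{"method": "servo_tool", "body": {"commands": [[0.335,-0.15,0,0,0,-0.27],[0.335,-0.15,0,0,0,-0.27],[0.335,-0.15,0,0,0,-0.27],[0.335,-0.15,0,0,0,-0.27],[0.335,-0.15,0,0,0,-0.27],[0.335,-0.15,0,0,0,-0.27],[0.335,-0.15,0,0,0,-0.27],[0.536,-0.407,0,0,0,-0.62],[0.536,-0.407,0,0,0,-0.62],[0.536,-0.407,0,0,0,-0.62],[0.536,-0.407,0,0,0,-0.62],[0.536,-0.407,0,0,0,-0.62],[0.536,-0.407,0,0,0,-0.62],[0.567,-0.606,0,0,0,-0.973],[0.567,-0.606,0,0,0,-0.973],[0.567,-0.606,0,0,0,-0.973],[0.567,-0.606,0,0,0,-0.973],[0.567,-0.606,0,0,0,-0.973],[0.567,-0.606,0,0,0,-0.973],[0.567,-0.606,0,0,0,-0.973]], "fingers": -1, "force": 60}}

```text
time: 2.1
eef_pos: [0.5594, 0.1006, 0.2449]
eef_rot: [2.566, 1.812, -0.001]
ft_force: [0.5, -0.4, -0.7]
gripper_width: 0.994
grasp_force: 0.0
```

```bash
cat > jig.py <<'E'
from h import *
im,d,c=grab('wrist','wj'); hsv=cv2.cvtColor(im,cv2.COLOR_RGB2HSV)
s=robot.observe(); print(s['time'],s['eef_pos'].round(4) if hasattr(s['eef_pos'],'round') else s['eef_pos'])
k=cv2.inRange(hsv,(95,120,40),(125,255,255)); k=cv2.morphologyEx(k,cv2.MORPH_OPEN,np.ones((3,3)))
cs=[q for q in cv2.findContours(k,cv2.RETR_EXTERNAL,cv2.CHAIN_APPROX_NONE)[0] if cv2.contourArea(q)>300]
for q in cs:
    p=np.array([onplane(c,*a[0],.022)[:2] for a in q],np.float32)*1000; print(cv2.contourArea(q),cv2.minAreaRect(p))
row(.466,.363,.15,92.1)
E
python3 jig.py
```

```text
2.15 [0.5598 0.0988 0.2448]
328.5 ((661.626953125, -61.607025146484375), (35.782615661621094, 14.423688888549805), 86.88172912597656)
3948.5 ((609.15234375, 101.39939880371094), (166.66275024414062, 21.445152282714844), 70.26721954345703)
3833.0 ((567.1246337890625, 117.2758560180664), (166.32369995117188, 20.821500778198242), 70.36492919921875)
(0.466, 0.363, 0.15, 92.1) [0.2171, -0.1775, 0.0946, -0.0006, 0.0012, -0.381]
```

View pics/wj.png

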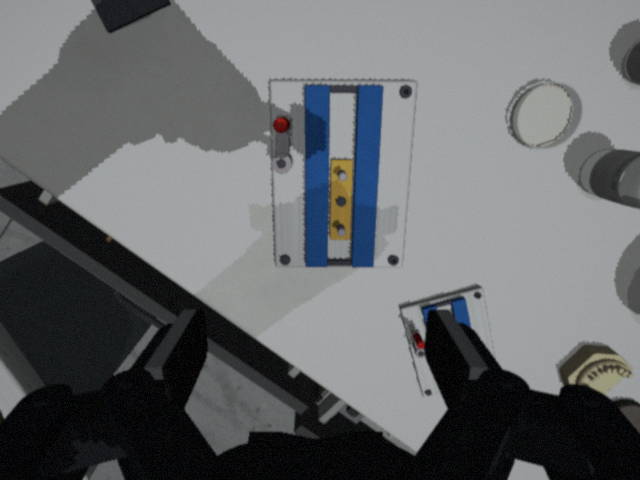

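The wrist view shows the larger jig's rails clearly at (317,175) and (367,175). Its stud tips are near (342,174) and (340,229), and the knob is at (281,124). The fit agrees with the top view: centre about (0.588, 0.109), yaw 70.3°. Next I go over the plate, looking once on the way.

Emit:
{"method": "servo_tool", "body": {"commands": [[0.217,-0.178,0.03,0,0,-0.38],[0.217,-0.178,0.03,0,0,-0.38],[0.217,-0.178,0.03,0,0,-0.38],[0.217,-0.178,0.03,0,0,-0.38],[0.217,-0.178,0.06,0,0,-0.38],[0.217,-0.178,0.08,0,0,-0.38],[0.217,-0.178,0.095,0,0,-0.38],[0.217,-0.178,0.095,0,0,-0.38],[0.217,-0.178,0.095,0,0,-0.38]]}}

```text
time: 3.05
eef_pos: [0.4674, 0.3616, 0.1502]
eef_rot: [2.185, 2.256, -0.002]
ft_force: [1.0, 0.0, 0.1]
gripper_width: 0.999
grasp_force: 0.0
```

```bash
python3 - <<'E'
from h import *
im,d,c=grab('wrist','wp'); P=cloud(c,d)
s=robot.observe(); print(s['time'],s['eef_pos'])
hsv=cv2.cvtColor(im,cv2.COLOR_RGB2HSV)
y=cv2.inRange(hsv,(18,120,60),(35,255,255))
q=P[(y>0)&(P[...,2]>.044)&(P[...,2]<.055)]; print('grip top depth',len(q),cv2.minAreaRect(q[:,:2].astype(np.float32)*1000) if len(q) else 0)
k=((P[...,2]>-.001)&(P[...,2]<.0515)&(hsv[...,2]<95)&(abs(P[...,0]-.466)<.05)&(abs(P[...,1]-.363)<.09)).astype(np.uint8)|(y>0).astype(np.uint8)
k=cv2.morphologyEx(k,cv2.MORPH_OPEN,np.ones((3,3)));cs=max(cv2.findContours(k,cv2.RETR_EXTERNAL,cv2.CHAIN_APPROX_NONE)[0],key=cv2.contourArea)
p=np.array([onplane(c,*a[0],.006)[:2] for a in cs],np.float32)*1000; print('plate',cv2.minAreaRect(p))
E
```

```text
3.1 [0.46782118 0.36196582 0.15108641]
grip top depth 772 ((466.2081604003906, 364.0783996582031), (11.650750160217285, 29.681468963623047), 2.182542085647583)
plate ((466.23699951171875, 364.94635009765625), (60.52158737182617, 130.06187438964844), 1.856993556022644)
```

View pics/wp.png

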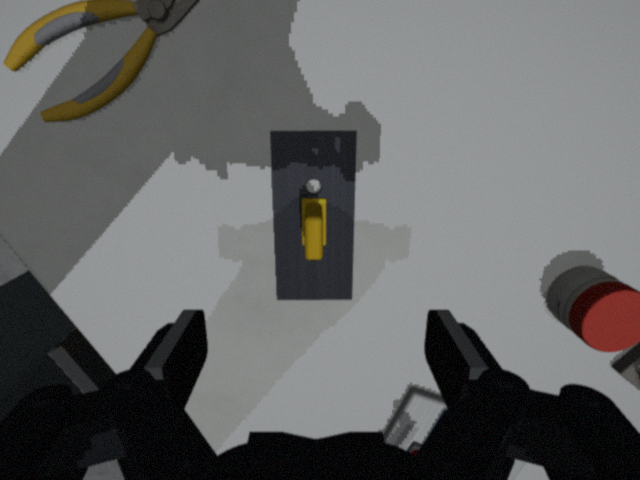

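The wrist view shows the plate at (314,215) and the grip at (314,230), centred between the open fingers. The jar is clear at (610,310). I descend and grasp.

Emit:
{"method": "servo_tool", "body": {"commands": [[0.0023,-0.0015,0.04,0,0,0],[0.0023,-0.0015,0.08,0,0,0],[0.0023,-0.0015,0.105,0,0,0],[0.0023,-0.0015,0.117,0,0,0],[0.0023,-0.0015,0.124,0,0,0],[0.0023,-0.0015,0.124,0,0,0],[0.0023,-0.0015,0.124,0,0,0]]}}

```text
time: 3.8
eef_pos: [0.4651, 0.3669, 0.0279]
eef_rot: [2.181, 2.26, 0.004]
ft_force: [-0.4, -0.2, -0.9]
gripper_width: 1.001
grasp_force: 0.0
```

Emit:
{"method": "servo_tool", "body": {"commands": [[0,0,0,0,0,0],[0,0,0,0,0,0],[0,0,0,0,0,0],[0,0,0,0,0,0],[0,0,0,0,0,0],[0,0,0,0,0,0],[0,0,0,0,0,0],[0,0,0,0,0,0]], "fingers": 1, "force": 60}}

```text
time: 4.6
eef_pos: [0.4643, 0.3664, 0.0265]
eef_rot: [2.181, 2.261, 0.001]
ft_force: [1.5, -0.8, 1.9]
gripper_width: 0.13
grasp_force: 59.0
```

```bash
python3 -c "
from h import *
row(.464,.366,.13,92.1);row(.5852,.1013,.11,70.3)"
```

```text
(0.464, 0.366, 0.13, 92.1) [-0.0004, -0.0002, -0.1035, 0.0007, -0.0002, -0.0007]
(0.5852, 0.1013, 0.11, 70.3) [-0.2693, 0.1114, -0.0835, 0.0006, -0.0003, 0.3797]
```

Emit:
{"method": "servo_tool", "body": {"commands": [[0,0,-0.03,0,0,0],[0,0,-0.07,0,0,0],[0,0,-0.1,0,0,0],[-0.04,0.016,-0.1,0,0,0.06],[-0.08,0.033,-0.1,0,0,0.12],[-0.12,0.05,-0.1,0,0,0.18],[-0.16,0.066,-0.1,0,0,0.24],[-0.2,0.083,-0.1,0,0,0.3],[-0.24,0.1,-0.09,0,0,0.35],[-0.26,0.108,-0.0835,0,0,0.38],[-0.2693,0.1114,-0.0835,0,0,0.3797],[-0.2693,0.1114,-0.0835,0,0,0.3797],[-0.2693,0.1114,-0.0835,0,0,0.3797]]}}

```text
time: 5.9
eef_pos: [0.584, 0.104, 0.11]
eef_rot: [-2.564, -1.812, -0.001]
ft_force: [-0.3, 0.8, -2.5]
gripper_width: 0.132
grasp_force: 59.0
```

```bash
cat > held.py <<'E'
from h import *
import sys
im,d,c=grab('wrist',sys.argv[1]); P=cloud(c,d); s=robot.observe()
print(s['time'],s['eef_pos'],s['ft_force'])
Rc=R.from_rotvec(s['eef_rot']); L=Rc.inv().apply((P-s['eef_pos']).reshape(-1,3)).reshape(P.shape)
hsv=cv2.cvtColor(im,cv2.COLOR_RGB2HSV)
y=(cv2.inRange(hsv,(18,120,40),(35,255,255))>0)&(abs(L[...,1])<.03)&(abs(L[...,0])<.05)&(L[...,2]<.022)
q=L[y]; print('grip',len(q),np.percentile(q,[1,50,99],axis=0).round(4).tolist() if len(q) else 0)
k=((hsv[...,2]<110)&(L[...,2]>.012)&(L[...,2]<.028)&(abs(L[...,1])<.045)&(L[...,0]<.09)&(L[...,0]>.016)).astype(np.uint8)
k=cv2.morphologyEx(k,cv2.MORPH_OPEN,np.ones((3,3)));q=L[k>0];print('plate front z',np.median(q[:,2]), 'n',len(q),'x max',np.percentile(q[:,0],99))
for a in(.02,.03,.04,.05):
    t=q[abs(q[:,0]-a)<.004]
    if len(t): print(a,np.percentile(t[:,1],[1,99]).round(4),np.median(t[:,2]).round(4))
a=np.radians(70.3)
g=Rc.inv().apply(np.array([np.cos(a),np.sin(a),0]));print('heading err',np.degrees(np.arctan2(g[1],g[0])))
E
python3 held.py wh
```

```text
5.95 [0.58406032 0.10434456 0.11016671] [-0.3981564   0.13731127 -2.50873859]
grip 4446 [[-0.0158, -0.0074, -0.021], [0.0097, 0.0008, -0.0184], [0.0154, 0.0085, 0.0204]]
plate front z 0.022042602216834628 n 16104 x max 0.062400127316091424
0.02 [-0.0288  0.0299] 0.0221
0.03 [-0.0289  0.0297] 0.022
0.04 [-0.0289  0.0297] 0.022
0.05 [-0.0289  0.0297] 0.022
heading err 0.24854604575435543
```

View pics/wh.png

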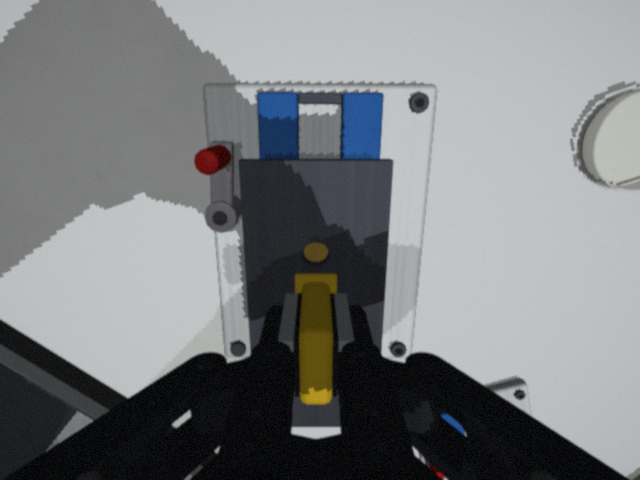

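The held view shows the plate squarely over the jig: its front edge is at y=159 px and the rails run ahead of it at (278,125) and (362,125). The front hole is at (316,251), with brass visible through it. I measure the lateral offset between the rails and the plate with this same camera.

```bash
cat > lat.py <<'E'
from h import *
im,d,c=grab('wrist','wl'); s=robot.observe(); Rc=R.from_rotvec(s['eef_rot']); P=cloud(c,d)
hsv=cv2.cvtColor(im,cv2.COLOR_RGB2HSV)
b=cv2.inRange(hsv,(95,120,40),(125,255,255)); b[165:]=0; b[:,:240]=0;b[:,400:]=0
v,u=np.nonzero(b); W=np.array([onplane(c,x,y,.022) for x,y in zip(u,v)]); L=Rc.inv().apply(W-s['eef_pos'])
print('z depth rails',np.median(P[b>0][:,2]))
xs=np.arange(L[:,0].min()+.005,L[:,0].max()-.003,.004); r=[]
for x in xs:
    t=np.sort(L[abs(L[:,0]-x)<.002][:,1]); g=np.argmax(np.diff(t)); r.append([t[0],t[g],t[g+1],t[-1],np.mean([t[0],t[-1],t[g],t[g+1]])])
r=np.array(r); print(np.median(r,0).round(4),'x',xs[[0,-1]].round(4),'slope',np.polyfit(xs,r[:,4],1).round(4),'rail end',np.percentile(L[:,0],99.5).round(4))
print('tcp',s['eef_pos'],'time',s['time'])
E
python3 lat.py
```

```text
z depth rails 0.020714064630053805
[-0.0305 -0.0096  0.0146  0.0356  0.0026] x [0.0602 0.0842] slope [0.0029 0.0024] rail end 0.0897
tcp [0.58415215 0.10425893 0.11023637] time 6.0
```

Emit:
{"method": "servo_tool", "body": {"commands": [[0,0.0021,0.02,0,0,0],[0,0.0021,0.034,0,0,0],[0,0.0021,0.041,0,0,0],[0,0.0021,0.043,0,0,0],[0,0.0021,0.043,0,0,0]]}}

```text
time: 6.5
eef_pos: [0.5867, 0.1009, 0.0667]
eef_rot: [-2.568, -1.809, 0.0]
ft_force: [0.9, 0.3, -2.6]
gripper_width: 0.129
grasp_force: 59.0
```

Emit:
{"method": "servo_tool", "body": {"commands": [[0,0,0.001,0,0,0],[0,0,0.001,0,0,0],[0,0,0.001,0,0,0]]}}

```text
time: 6.8
eef_pos: [0.5872, 0.1005, 0.0662]
eef_rot: [2.568, 1.808, 0.001]
ft_force: [-0.2, -0.1, -2.9]
gripper_width: 0.13
grasp_force: 59.0
```

Emit:
{"method": "servo_tool", "body": {"commands": [[0,0,0,0,0,0],[0,0,0,0,0,0],[0,0,0,0,0,0]]}}

```text
time: 7.1
eef_pos: [0.5869, 0.1004, 0.0659]
eef_rot: [2.569, 1.809, 0.0]
ft_force: [0.4, 0.1, -2.2]
gripper_width: 0.133
grasp_force: 59.0
```

```bash
sed -i "s/b\[165:\]=0; b\[:,:240\]=0;b\[:,400:\]=0/b[150:]=0; b[:,:220]=0;b[:,420:]=0/" lat.py; python3 lat.py; python3 held.py wh2; python3 -c "
from h import *
print([robot.observe()['eef_pos'].round(4) for i in range(2)])"
```

```text
z depth rails 0.020693395045385615
[-0.0346 -0.0133  0.0104  0.0315 -0.0015] x [0.0698 0.0858] slope [ 0.009  -0.0022] rail end 0.0922
tcp [0.58689224 0.10044677 0.06582642] time 7.15
7.2 [0.58687652 0.10048531 0.06579312] [-0.04888184  0.72811674 -2.52080572]
grip 4466 [[-0.0153, -0.0076, -0.0212], [0.0101, 0.0007, -0.0187], [0.0157, 0.0084, 0.0203]]
plate front z 0.021819242575057057 n 16209 x max 0.06273337913095348
0.02 [-0.029   0.0297] 0.0219
0.03 [-0.029   0.0297] 0.0218
0.04 [-0.029   0.0295] 0.0218
0.05 [-0.0289  0.0295] 0.0218
heading err 0.008169348477527287
[array([0.5869, 0.1005, 0.0658]), array([0.5869, 0.1005, 0.0658])]
```

Emit:
{"method": "servo_tool", "body": {"commands": [[0,-0.0019,0,0,0,0],[0,-0.0019,0.001,0,0,0],[0,-0.0019,0.0015,0,0,0],[0,-0.0019,0.0015,0,0,0],[0,-0.0019,0.0015,0,0,0]]}}

```text
time: 7.7
eef_pos: [0.5851, 0.1011, 0.0642]
eef_rot: [2.569, 1.809, -0.0]
ft_force: [-0.5, 0.1, -2.7]
gripper_width: 0.13
grasp_force: 59.0
```

```bash
python3 lat.py
```

```text
z depth rails 0.02070790531558299
[-0.0328 -0.0115  0.0121  0.0334  0.0003] x [0.0699 0.0859] slope [-0.0057  0.0008] rail end 0.0924
tcp [0.58510838 0.10111271 0.06424534] time 7.75
```

Emit:
{"method": "servo_tool", "body": {"commands": [[0,0,0.0005,0,0,0],[0,0,0.001,0,0,0],[0,0,0.001,0,0,0],[0,0,0.001,0,0,0]]}}

```text
time: 8.15
eef_pos: [0.5851, 0.1011, 0.0633]
eef_rot: [2.568, 1.809, -0.0]
ft_force: [0.6, -0.6, -3.0]
gripper_width: 0.132
grasp_force: 59.0
```

Emit:
{"method": "servo_tool", "body": {"commands": [[0,0,0.0005,0,0,0],[0,0,0.001,0,0,0],[0,0,0.001,0,0,0]]}}

```text
time: 8.45
eef_pos: [0.5852, 0.1011, 0.0625]
eef_rot: [2.568, 1.809, -0.0]
ft_force: [-1.1, 0.2, 0.1]
gripper_width: 0.132
grasp_force: 59.5
```

Emit:
{"method": "servo_tool", "body": {"commands": [[0,0,0.0005,0,0,0],[0,0,0.0005,0,0,0],[0,0,0.0005,0,0,0]]}}

```text
time: 8.75
eef_pos: [0.5852, 0.1012, 0.0624]
eef_rot: [2.568, 1.809, 0.0]
ft_force: [-2.9, -0.0, 5.6]
gripper_width: 0.131
grasp_force: 60.3
```

Emit:
{"method": "servo_tool", "body": {"commands": [[-0.0005,0,0,0,0,0],[-0.001,0,0,0,0,0],[-0.0015,0,0,0,0,0],[-0.002,0,0,0,0,0],[-0.0025,0,0,0,0,0],[-0.003,0,0,0,0,0],[-0.0035,0,0,0,0,0],[-0.004,0,0,0,0,0],[-0.0045,0,0,0,0,0],[-0.005,0,0,0,0,0],[-0.0055,0,0,0,0,0],[-0.006,0,0,0,0,0],[-0.006,0,0,0,0,0]]}}

```text
time: 10.05
eef_pos: [0.5812, 0.0929, 0.0598]
eef_rot: [-2.57, -1.807, 0.009]
ft_force: [-0.0, -1.1, -3.1]
gripper_width: 0.131
grasp_force: 59.1
```

Emit:
{"method": "servo_tool", "body": {"commands": [[-0.0005,0,0,0,0,0],[-0.001,0,0,0,0,0],[-0.001,0,0,0,0,0]]}}

```text
time: 10.35
eef_pos: [0.5821, 0.0938, 0.0611]
eef_rot: [-2.569, -1.808, 0.003]
ft_force: [0.4, 0.6, -2.6]
gripper_width: 0.136
grasp_force: 59.1
```

Emit:
{"method": "servo_tool", "body": {"commands": [[0,0,0,0,0,0],[0,0,0.0005,0,0,0],[0,0,0.001,0,0,0],[0,0,0.0015,0,0,0],[0,0,0.0015,0,0,0]]}}

```text
time: 10.85
eef_pos: [0.5827, 0.0946, 0.0602]
eef_rot: [-2.569, -1.809, 0.0]
ft_force: [0.3, -0.1, -3.3]
gripper_width: 0.132
grasp_force: 59.1
```

```bash
python3 lat.py; python3 -c "
from h import *
s=robot.observe();print(s['ft_force'],s['moment'],s['eef_rot'])"
```

```text
z depth rails 0.020704800956586555
[-0.0327 -0.0114  0.0122  0.0335  0.0004] x [0.0703 0.0943] slope [0.002  0.0002] rail end 0.0991
tcp [0.58268733 0.0945451  0.0602379 ] time 10.9
[-0.6527243   0.37555139 -2.89850126] [-0.03373008  0.03077546  0.00225432] [ 2.56854543e+00  1.80891099e+00 -2.37936508e-04]
```

Emit:
{"method": "servo_tool", "body": {"commands": [[0,0,0.001,0,0,0],[0,0,0.002,0,0,0],[0,0,0.003,0,0,0],[0,0,0.004,0,0,0],[0,0,0.004,0,0,0],[0,0,0.004,0,0,0]]}}

```text
time: 11.5
eef_pos: [0.5827, 0.0946, 0.0562]
eef_rot: [-2.569, -1.809, 0.0]
ft_force: [0.2, -1.1, -2.0]
gripper_width: 0.13
grasp_force: 59.1
```

Emit:
{"method": "servo_tool", "body": {"commands": [[0,0,0.001,0,0,0],[0,0,0.002,0,0,0],[0,0,0.003,0,0,0],[0,0,0.004,0,0,0],[0,0,0.005,0,0,0],[0,0,0.006,0,0,0],[0,0,0.0065,0,0,0],[0,0,0.0065,0,0,0],[0,0,0.0065,0,0,0]]}}

```text
time: 12.4
eef_pos: [0.5828, 0.0945, 0.0498]
eef_rot: [2.569, 1.809, -0.0]
ft_force: [1.0, 0.5, -2.5]
gripper_width: 0.132
grasp_force: 59.1
```

Emit:
{"method": "servo_tool", "body": {"commands": [[0,0,0.0005,0,0,0],[0,0,0.001,0,0,0],[0,0,0.001,0,0,0],[0,0,0.001,0,0,0]]}}

```text
time: 12.8
eef_pos: [0.5827, 0.0945, 0.0487]
eef_rot: [2.569, 1.809, -0.0]
ft_force: [-1.0, -0.4, -2.3]
gripper_width: 0.126
grasp_force: 59.1
```

Emit:
{"method": "servo_tool", "body": {"commands": [[0,0,0.0005,0,0,0],[0,0,0.001,0,0,0],[0,0,0.001,0,0,0],[0,0,0.001,0,0,0]]}}

```text
time: 13.2
eef_pos: [0.5828, 0.0945, 0.0485]
eef_rot: [2.568, 1.809, -0.0]
ft_force: [-2.9, -0.3, 5.4]
gripper_width: 0.132
grasp_force: 60.3
```

The plate is seated: contact came at TCP z = 0.0485, exactly 14 mm below the stud contact height. I let go and rise.

Emit:
{"method": "servo_tool", "body": {"commands": [[0,0,-0.0005,0,0,0],[0,0,-0.0005,0,0,0],[0,0,-0.0005,0,0,0],[0,0,-0.0005,0,0,0],[0,0,-0.0005,0,0,0]], "fingers": 0.1}}

```text
time: 13.7
eef_pos: [0.5828, 0.0946, 0.0482]
eef_rot: [2.569, 1.809, 0.0]
ft_force: [0.4, 0.4, 1.0]
gripper_width: 0.451
grasp_force: 0.0
```

Emit:
{"method": "servo_tool", "body": {"commands": [[0,0,-0.005,0,0,0],[0,0,-0.015,0,0,0],[0,0,-0.04,0,0,0],[0,0,-0.08,0,0,0],[0,0,-0.11,0,0,0],[0,0,-0.11,0,0,0],[0,0,-0.11,0,0,0]]}}

```text
time: 14.4
eef_pos: [0.5834, 0.0946, 0.1598]
eef_rot: [2.567, 1.808, 0.003]
ft_force: [-0.6, -0.1, -0.7]
gripper_width: 0.449
grasp_force: 0.0
```

```bash
python3 - <<'E'
from h import *
im,d,c=grab('top'); P=cloud(c,d)
im,d,c=grab('wrist','seated'); P=cloud(c,d); s=robot.observe(); print(s['time'],s['eef_pos'],s['gripper_width'])
a=np.radians(70.3); M=np.array([[np.cos(a),np.sin(a)],[-np.sin(a),np.cos(a)]]); J=(P[...,:2]-[.5881,.1093])@M.T
hsv=cv2.cvtColor(im,cv2.COLOR_RGB2HSV)
k=(hsv[...,2]<100)&(hsv[...,1]<110)&(abs(J[...,1])<.028)&(J[...,0]<.06)&(J[...,0]>0.01)&(P[...,2]>.015)&(P[...,2]<.045)
q=np.c_[J[k],P[k][:,2]]; f=np.linalg.lstsq(np.c_[q[:,:2],np.ones(len(q))],q[:,2],rcond=None)[0]
print('plate top z',np.median(q[:,2]),'tilt',f[:2],'xmax',np.percentile(q[:,0],99.5),'y',np.percentile(q[:,1],[.5,99.5]))
def w(x,y): return np.array([.5881,.1093])+M.T@[x/1000,y/1000]
for z in(.15,.059): row(*w(75.5,69.7),z,115.3)
print(w(35.4,29.6),w(31,25))
E
```

```text
14.5 [0.58210747 0.09428635 0.1576444 ] 0.4487088948677167
plate top z 0.026704795690456418 tilt [-0.00928383  0.00257753] xmax 0.047125953996809 y [-0.02770632  0.02766536]
(np.float64(0.5479301950375436), np.float64(0.2038765656453977), 0.15, 115.3) [0.0917, -0.0691, 0.0076, -0.0014, 0.0004, -0.7853]
(np.float64(0.5479301950375436), np.float64(0.2038765656453977), 0.059, 115.3) [0.0918, -0.069, 0.0986, -0.0014, 0.0004, -0.7853]
[0.57216564 0.15260608] [0.57501319 0.14691297]
```

View pics/seated.png

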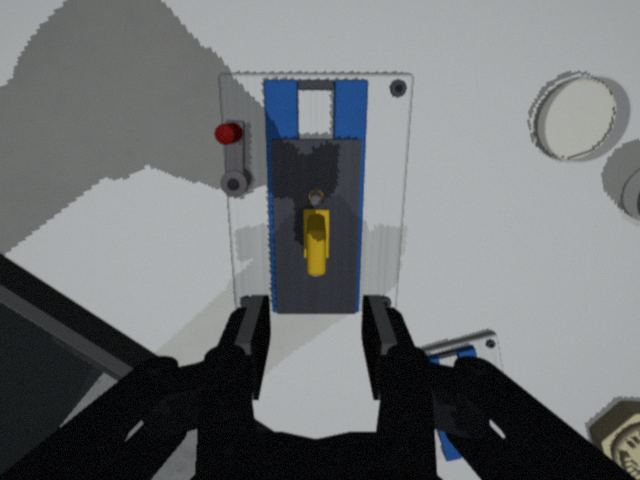

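The plate lies flush on the rails with the stud showing through the front hole at (316,196). The latch is open, with its knob at (228,132). Next I close the fingers and go to the outer side of the knob.

Emit:
{"method": "servo_tool", "body": {"commands": [[0.04,-0.03,0,0,0,-0.15],[0.08,-0.06,0,0,0,-0.3],[0.0917,-0.069,0.008,0,0,-0.45],[0.0917,-0.069,0.008,0,0,-0.6],[0.0917,-0.069,0.008,0,0,-0.785],[0.0917,-0.069,0.008,0,0,-0.785],[0.0917,-0.069,0.04,0,0,-0.785],[0.0917,-0.069,0.07,0,0,-0.785],[0.0917,-0.069,0.09,0,0,-0.785],[0.0917,-0.069,0.0985,0,0,-0.785],[0.0917,-0.069,0.0985,0,0,-0.785],[0.0917,-0.069,0.0985,0,0,-0.785],[0.0917,-0.069,0.0985,0,0,-0.785]], "fingers": 1, "force": 20}}

```text
time: 15.8
eef_pos: [0.5495, 0.2045, 0.061]
eef_rot: [1.681, 2.653, 0.002]
ft_force: [0.8, 0.4, 0.7]
gripper_width: -0.001
grasp_force: 0.0
```

```bash
python3 - <<'E'
from h import *
s=robot.observe(); print(s['gripper_width'],s['ft_force'])
row(.5479,.2039,.059,115.3); row(.5722,.1526,.059,115.3); row(.5750,.1469,.059,115.3)
E
```

```text
-0.0011825599258816454 [0.82380808 0.3744225  0.68807211]
(0.5479, 0.2039, 0.059, 115.3) [0.0001, -0.0017, 0.002, 0.0019, 0.0003, -0.0003]
(0.5722, 0.1526, 0.059, 115.3) [-0.0567, -0.0016, 0.002, 0.0019, 0.0003, -0.0003]
(0.575, 0.1469, 0.059, 115.3) [-0.063, -0.0015, 0.002, 0.0019, 0.0003, -0.0003]
```

Now a straight chord push, then check forces.

Emit:
{"method": "servo_tool", "body": {"commands": [[-0.004,-0.0016,0.002,0,0,0],[-0.008,-0.0016,0.002,0,0,0],[-0.012,-0.0016,0.002,0,0,0],[-0.016,-0.0016,0.002,0,0,0],[-0.02,-0.0016,0.002,0,0,0],[-0.024,-0.0016,0.002,0,0,0],[-0.028,-0.0016,0.002,0,0,0],[-0.032,-0.0016,0.002,0,0,0],[-0.036,-0.0016,0.002,0,0,0],[-0.04,-0.0016,0.002,0,0,0],[-0.042,-0.0016,0.002,0,0,0]]}}

```text
time: 16.9
eef_pos: [0.5655, 0.1648, 0.0579]
eef_rot: [1.682, 2.653, -0.0]
ft_force: [-0.2, 2.0, 2.2]
gripper_width: 0.0
grasp_force: 1.1
```

Emit:
{"method": "servo_tool", "body": {"commands": [[-0.003,0,0,0,0,0],[-0.006,0,0,0,0,0],[-0.008,0,0,0,0,0],[-0.01,0,0,0,0,0],[-0.012,0,0,0,0,0],[-0.012,0,0,0,0,0]]}}

```text
time: 17.5
eef_pos: [0.5688, 0.1542, 0.0569]
eef_rot: [-1.68, -2.652, 0.004]
ft_force: [-3.9, 2.8, 0.2]
gripper_width: -0.0
grasp_force: 1.7
```

```bash
python3 - <<'E'
from h import *
a=np.radians(70.3); M=np.array([[np.cos(a),np.sin(a)],[-np.sin(a),np.cos(a)]])
for n in('top','wrist'):
    im,d,c=grab(n,n+'2'); P=cloud(c,d); J=(P[...,:2]-[.5881,.1093])@M.T; hsv=cv2.cvtColor(im,cv2.COLOR_RGB2HSV)
    k=((cv2.inRange(hsv,(0,120,40),(8,255,255))|cv2.inRange(hsv,(172,120,40),(180,255,255)))>0)&(abs(J[...,0])<.08)&(abs(J[...,1])<.08)&(P[...,2]>.03)&(P[...,2]<.075)
    if k.sum(): m=J[k].mean(0);print(n,k.sum(),m,'theta',np.arctan2(.054-m[1],m[0]-.020))
s=robot.observe();print((s['eef_pos'][:2]-[.5881,.1093])@M.T,s['ft_force'])
E
```

```text
[0.03601007 0.03301515] [-3.83861978  1.84511679 -0.64567285]
```

Emit:
{"method": "servo_tool", "body": {"commands": [[-0.002,0.001,0,0,0,0],[-0.004,0.0015,0,0,0,0],[-0.005,0.002,0,0,0,0],[-0.005,0.002,0,0,0,0]]}}

```text
time: 18.0
eef_pos: [0.5722, 0.152, 0.0572]
eef_rot: [-1.678, -2.651, 0.003]
ft_force: [-6.9, 3.6, 0.7]
gripper_width: -0.002
grasp_force: 3.1
```

```bash
python3 - <<'E'
from h import *
a=np.radians(70.3); M=np.array([[np.cos(a),np.sin(a)],[-np.sin(a),np.cos(a)]])
s=robot.observe();print((s['eef_pos'][:2]-[.5881,.1093])@M.T,s['ft_force'])
ts,_,_=grab('side','s3'); cv2.imwrite('pics/s3c.png',cv2.resize(ts[200:330,230:400,::-1],None,fx=4,fy=4,interpolation=cv2.INTER_CUBIC))
E
```

```text
[0.03480609 0.02936367] [-6.91195952  3.6159442   0.6685214 ]
```

View pics/s3c.png

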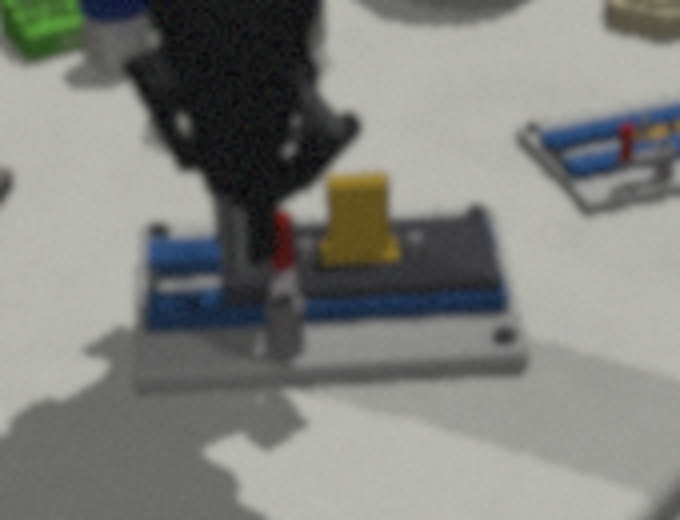

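The side crop shows the knob at (283,240) and the arm over the plate, pointing across it, close to fully in. I push a little more against the stop, then back away and rise.

Emit:
{"method": "servo_tool", "body": {"commands": [[-0.002,0,0,0,0,0],[-0.003,0,0,0,0,0],[-0.003,0,0,0,0,0]]}}

```text
time: 18.35
eef_pos: [0.5723, 0.1518, 0.0572]
eef_rot: [-1.675, -2.65, -0.0]
ft_force: [-8.9, 7.7, 2.4]
gripper_width: -0.002
grasp_force: 5.3
```

Emit:
{"method": "servo_tool", "body": {"commands": [[0.01,0,0,0,0,0],[0.03,0,0,0,0,0],[0.03,0,-0.04,0,0,0],[0.03,0,-0.08,0,0,0],[0.03,0,-0.12,0,0,0],[0.03,0,-0.15,0,0,0],[0.03,0,-0.15,0,0,0]]}}

```text
time: 19.05
eef_pos: [0.5666, 0.1756, 0.2133]
eef_rot: [1.678, 2.645, 0.01]
ft_force: [0.1, 0.1, 0.2]
gripper_width: -0.005
grasp_force: 0.0
```

```bash
python3 - <<'E'
from h import *
a=np.radians(70.3); M=np.array([[np.cos(a),np.sin(a)],[-np.sin(a),np.cos(a)]])
for n in('top','wrist'):
    im,d,c=grab(n,n+'4'); P=cloud(c,d); J=(P[...,:2]-[.5881,.1093])@M.T; hsv=cv2.cvtColor(im,cv2.COLOR_RGB2HSV)
    k=((cv2.inRange(hsv,(0,120,40),(8,255,255))|cv2.inRange(hsv,(172,120,40),(180,255,255)))>0)&(abs(J[...,0])<.08)&(abs(J[...,1])<.08)&(P[...,2]>.055)&(P[...,2]<.075)
    if k.sum(): m=J[k].mean(0);print(n,k.sum(),m,'theta',np.arctan2(.054-m[1],m[0]-.020))
s=robot.observe();print(s['time'],s['eef_pos'],s['ft_force'])
E
```

```text
wrist 203 [0.02053023 0.02189109] theta 1.5542843750617865
19.15 [0.56402756 0.17444516 0.20853134] [-0.38592871  0.3692785  -0.24962483]
```

View pics/wrist4.png

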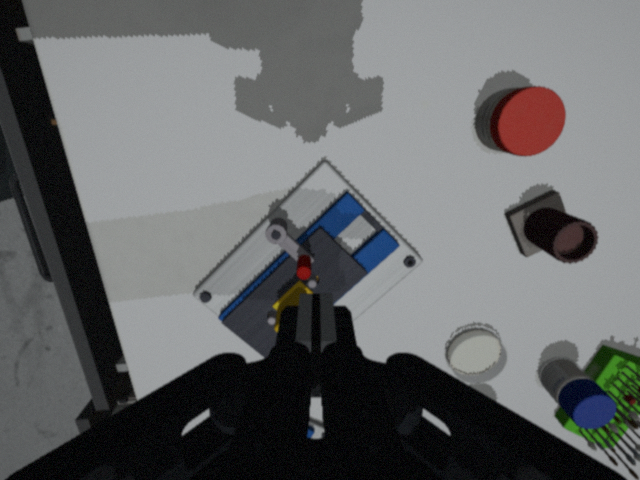

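The wrist view shows the latch knob at (304,267) with the arm across the plate, at an angle of about 1.55 rad. Both studs show through the holes at (312,283) and (271,320), and the jar stands untouched at (530,120). I hand the job in.

```bash
python3 -c "
from h import *
print(robot.finish_job())"
```

```text
the job is handed in; nothing more can be done
None
```

The plate is seated on both rails over the studs, the latch is swung in to about 1.55 rad with the gripper clear, and the job was handed in at about 19 s; the hand-in returned no verdict.

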